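# Put the shepherd's staff in the figure's hand

## Task

Take the staff with the crook out of the wooden drying block, thread its foot down through the figure's hollow fist and lower it, still held, until the foot is home in the socket of the plinth below; then let go, so that the staff stands upright in the hand. Go gently, the clay is brittle, and leave the knobbed staff, the varnish jar and the clay bust where they are.

Things in the scene. Friction and masses are not known exactly. Their poses are not given: they have to be found in the camera images.
- staff_centre (a point): Crook staff, loose, wood, about 50 g, upright with its foot in one hole of the block. Round shaft 14 mm thick from the foot to 150 mm above it (lowest 3 mm tapers to 11 mm); above it a crook 12 mm thick bends over to the staff's +x, reaching 36 mm from the shaft's axis. Total height 175 mm. Point on the axis, 88 mm above the foot; z towards the crook
- staff_foot (a point): Centre of the flat underside of the crook staff, same axes. When the staff is fully home the fist's rim is 92 mm above the foot, so hold the shaft higher, 125 to 145 mm above the foot, clear of the crook, best closing along the staff's y (across the plane of the crook)
- block: Drying block, fixed, wood, 70 x 200 x 50 mm (x, y, z), origin under its centre. Two upright holes 15.5 mm wide and 40 mm deep at y = -55 and +55 mm; staffs stand in them with their feet 10 mm above the bench, and may lean a degree or two
- knob_centre (a point): Knobbed staff, loose, wood, about 50 g, in the other hole: the same 14 mm shaft with a round knob 28 mm wide instead of a crook, shorter, total height 132 mm, so its top is 142 mm above the bench. Point on its axis 66 mm above its foot. Not to be moved
- figure: Robed clay figure with turban on a wooden plinth, fixed; origin on the bench under its axis, +x the way it faces. Plinth 22 mm high, x -55 to +115, y -50 to +50 mm. Robe radius 36 mm at the foot, 27 at the chest; turban radius 24, top at 195 mm. Its right arm (-y side, below 140 mm) reaches to a hollow fist at x +85 mm, y 0; the left arm stays within 50 mm of the axis
- fist (a point): Centre of the upper mouth of the hollow fist, 100 mm above the bench; axes as the figure. The fist is a fixed upright tube 18 mm high (82 to 100 mm above the bench), bore 19 mm, flaring to 25 mm in its top 8 mm, 39 mm wide outside at the top
- socket (a point): Centre of the floor of the round blind socket in the plinth, straight below the fist, 8 mm above the bench; axes as the figure. Socket 19 mm wide, 14 mm deep with a 3 mm bevelled mouth
- jar_centre (a point): Varnish jar, loose, amber glass with a steel lid, 60 mm across, 90 mm high, 300 g; point at mid-height. Not to be moved
- bust_centre (a point): Small clay bust on a 60 mm square wooden block, loose, 127 mm high, 350 g; point at mid-height. Not to be moved
Not all that is in view belongs to the job. What is meant by the block is not turquoise, and is the smaller of those in its own colour. Leave any pink look-alike of the part that bears staff_centre alone.

How it is judged:
On the way, in this order (a step that is already met when the one before it is completed fails the run):
1. the crook staff is drawn out of the block: its foot is above the block's top (z of staff_foot in the frame of block above 0.055 m), for 0.1 s.
2. the foot is through the fist: at least 5 mm below its lower rim and within 10 mm of its axis, the staff upright (x of staff_foot in the frame of fist between -0.01 and 0.01 m and y of staff_foot in the frame of fist between -0.01 and 0.01 m and angle between staff_centre's own z axis and vertical below 0.1 rad and z of staff_foot in the frame of fist below -0.023 m), for 0.1 s.
3. the foot is in the socket (under 8 mm from its floor) while the fingers still hold the staff (x of staff_foot in the frame of socket between -0.008 and 0.008 m and y of staff_foot in the frame of socket between -0.008 and 0.008 m and angle between staff_centre's own z axis and vertical below 0.1 rad and z of staff_foot in the frame of socket below 0.008 m and contact force between the fingers and staff above 0.3 N), for 0.1 s.
At the end, for the whole second after the job is handed in: The crook staff stands at rest through the fist with its foot on the socket's floor (within 4 mm in height and 7 mm sideways), leaning less than 0.1 rad; knobbed staff, jar and bust are within 30 mm of their starting places (x of staff_foot in the frame of socket between -0.007 and 0.007 m and y of staff_foot in the frame of socket between -0.007 and 0.007 m and z of staff_foot in the frame of socket below 0.004 m and angle between staff_centre's own z axis and vertical below 0.1 rad and linear speed of staff below 0.02 m/s and distance of each of knob_centre, jar_centre, bust_centre from where it was at the start of the episode below 0.03 m); the robot touches nothing.
It fails at once if the knobbed staff, the jar or the bust is displaced by more than 30 mm (distance of any of knob_centre, jar_centre, bust_centre from where it was at the start of the episode above 0.03 m).
It fails at once if the staff is forced against the figure or its plinth with more than 40 N (contact force between staff and figure above 40 N).
It fails at once if the gripper or arm strikes the figure with more than 15 N (contact force between any of the fingers, the arm and figure above 15 N).
It also fails if it takes over 42 s, if anything falls off the work surface, if the arm or the gripper's body presses on something with over 40 N, if the wrist force passes 120 N, or if a joint passes its speed limit or range.

## Robot

A 7-joint arm with a two-finger parallel gripper is mounted at the origin on the work surface. World frame = base frame: x ahead of the robot, y to its left, z up, the work surface at z = 0. Lengths are in m, angles in rad, forces in N, time in s.
With the tool pointing down it reaches from about 0.425 to 0.875 m from the base axis. Payload 4.7 kg.
Tool frame: the origin (TCP) lies midway between the tips of the shut fingers; the grasp point (between the pads) lies 19 mm behind it (ctrl.grip_point_offset is the distance from the TCP to the grasp point, in m); z points along the fingers, y is the line along which they close (so a half turn about z gives the same grasp; the last joint's range is limited). The gripper opens to 87 mm and grips with 3 to 60 N. Pads are 19 mm wide; open, the fingers measure 117 mm over their backs; the gripper's body (75 mm by 190 mm) begins 51 mm behind the grasp point.
Start: joints at [-1.251, 0.321, -0.07, 1.45, 0.023, 1.371, -0.057], TCP at [0.196, 0.62, 0.223] pointing down, gripper open.
Joint ranges: [-2.86, 2.86], [-0.3, 2.09], [-1.38, 1.24], [0.06, 2.45], [-1.56, 4.7], [0.09, 2.05], [-2.69, 2.69]. Speed limits (rad/s): [2.57, 2.57, 3.14, 3.14, 3.14, 3.14, 3.14].

## Interface

Orientations are given as a rotation vector (axis times angle).
In Python, from bench import ctrl gives the robot as it stands. The module is installed in compiled form; this text tells all that it offers.
- The arm moves only by the shell command python3 -m handwheel 'ROWS' [OPENING] [FORCE]. ROWS is JSON, a list of rows, each an object of numbers: "x", "y", "z": the shift along the tool's x, y, z in m; "wx", "wy", "wz": the turn, a rotation vector about the tool's x, y, z in degrees. A call has 1 to 10 rows; each row is the pose to reach, as a shift and turn from the pose commanded when the call began, along the tool's axes at that moment; what a row does not reach only later rows make up. A row lasts 1/12 s, in which the tool goes at most 41.7 mm and 7.16 degrees, less where a joint would pass 70% of its speed; a pose out of reach is approached as far as the arm can. A call with a gripper value outside its range is refused whole. OPENING is the finger opening in m, from 0 to 0.087, set as the call begins (- or left out, the last holds). The fingers move at their own pace and stop on an object; FORCE is the grip in N (left out, the last holds). Time passes only in rows, so rows that repeat a pose let the fingers close. It gives the time, the measured TCP pose, the force, the opening and the grip force at its end, in the units of the state.
- ctrl.get_state(): the state, without advancing time (a new reading comes with each control period).
- ctrl.get_image(name): name is "scene" or "side" or "wrist"; returns a dict with "image" (400x640x3 uint8, red, green, blue), "K" (3x3 intrinsics, pixels), "world_to_cam" (4x4, takes a point from world to camera coordinates); the wrist camera has in their place "hand_eye" (4x4, takes a point from camera to tool coordinates, whose origin is the TCP and whose axes are the flange's). Camera axes: x right, y down, z forward; pixel columns grow to the right and rows downward; lengths in m; the calibration is good to about 2 mm. A picture is of the moment at which its call begins: read the wrist's pose just before it. There is no depth.
- ctrl.close_job(): hands the job in; it is judged then, once.
The state is a dict: "time": time; "joint_positions": joint angles; "qd": joint speeds; "joint_torque": joint torques, N m; "position": TCP position; "tool_rot": TCP orientation; "ft_force": force on the tool from outside, world axes, zero at the start; "torque": the same for the moment, N m; "grip_width": opening from 0.0 (shut) to 1.0 (fully open); "grip_force": force on a finger pad.
Only numpy, scipy, OpenCV 4.12 (cv2) and the standard library are available. Lean on these libraries where they do the work, as an engineer would, in place of code of your own. Each camera call takes 0.05 s, during which the arm holds its last target. There are 200 camera calls.

## Working session

There is one attempt and no reset: what is moved stays moved. The work goes in short steps, Python scripts to look and compute and a shell command to move; the robot and the scene stay as the last step left them, time stands still between calls to the robot, and variables do not carry over. Pictures are saved under pics/ and viewed, at most 10 in all, crops included, and the job is handed in when it is done.

```bash
mkdir -p pics; cat > h.py <<'E'
import numpy as np,cv2,pickle
from scipy.spatial.transform import Rotation as R
E
python3 - <<'E'
from h import *
from bench import ctrl
d={}
for n in("scene","side"):
    d[n]=ctrl.get_image(n); cv2.imwrite(f"pics/{n}0.png",d[n]["image"][:,:,::-1])
    print(n,d[n]["K"],d[n]["world_to_cam"])
pickle.dump(d,open("d0.pkl","wb"))
print(ctrl.get_state(),ctrl.grip_point_offset)
E
```

```text
scene [[501.50985896   0.         318.68059274]
 [  0.         501.50985896 203.72663884]
 [  0.           0.           1.        ]] [[ 0.89514857  0.44558117 -0.01290206 -0.49281627]
 [ 0.33684289 -0.69508971 -0.63512767 -0.1571801 ]
 [-0.29196902  0.56418766 -0.77229941  1.9817178 ]
 [ 0.          0.          0.          1.        ]]
side [[375.99768572   0.         321.51922987]
 [  0.         375.99768572 199.81398498]
 [  0.           0.           1.        ]] [[ 0.96959145 -0.24425074 -0.01529688 -0.56105647]
 [-0.19456336 -0.73141702 -0.65358568  0.14928341]
 [ 0.14845039  0.6366873  -0.75669794  1.08126888]
 [ 0.          0.          0.          1.        ]]
{'time': 0.1, 'joint_positions': array([-1.25090794,  0.3217569 , -0.07007673,  1.45155983,  0.02259767,
        1.37078755, -0.05692655]), 'qd': array([ 6.82798611e-05, -3.13768377e-03,  1.02213686e-03, -4.10906648e-03,
        8.83377891e-05,  1.05555571e-03,  1.52422499e-03]), 'joint_torque': array([-9.42073802e-05, -4.92574990e+01, -4.05846443e-01, -3.13395488e+01,
       -6.43493794e-02,  3.95405455e-02,  8.10280517e-05]), 'position': array([0.19558037, 0.61935841, 0.22156218]), 'tool_rot': array([-4.78446166e-01, -3.10477322e+00,  2.69620478e-03]), 'ft_force': array([-0.24639881, -0.12849582,  0.28110664]), 'torque': array([ 0.0090071 ,  0.01340979, -0.00515688]), 'grip_force': 0.0, 'grip_width': 0.9988807356033537} 0.0187
```

View pics/scene0.png

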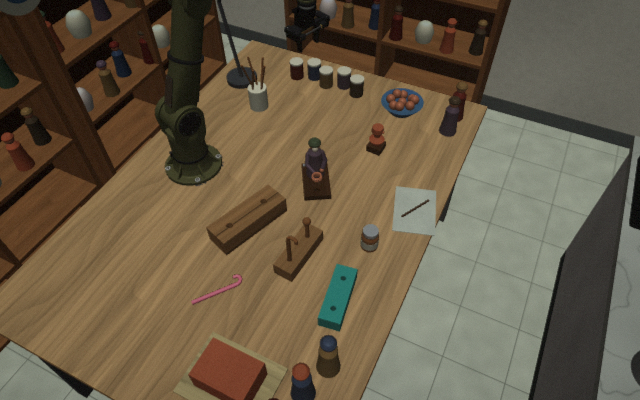

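View pics/side0.png

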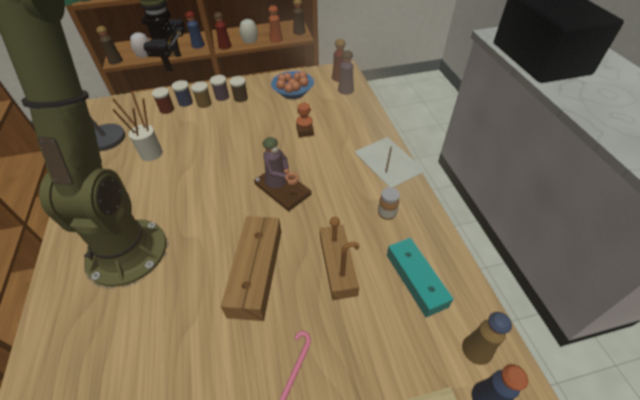

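The scene picture shows these candidates for the crook staff:
- The brown crook staff in the small brown block, scene (291,245), block (299,250).
- The pink crook lying at (218,290), a look-alike.
- The turquoise block at (338,297) and the big brown block at (248,218), both empty and both wrong.

I choose the brown staff in the small brown block. The figure is at (316,170), the jar at (370,237) and the bust at (376,138). Next I check this in close crops.

```bash
python3 - <<'E'
from h import *
d=pickle.load(open("d0.pkl","rb"))
def crop(n,x,y,w,h,s): return cv2.resize(d[n]["image"][y:y+h,x:x+w,::-1],None,fx=s,fy=s,interpolation=cv2.INTER_CUBIC)
cv2.imwrite("pics/c_scene.png",crop("scene",260,125,130,160,3.75) if 0 else np.hstack([crop("scene",265,205,80,80,5),crop("scene",285,130,80,80,5)]))
cv2.imwrite("pics/c_side.png",np.hstack([crop("side",305,205,80,100,5),crop("side",245,130,80,100,5)]))
E
```

```text
(no output)
```

View pics/c_scene.png

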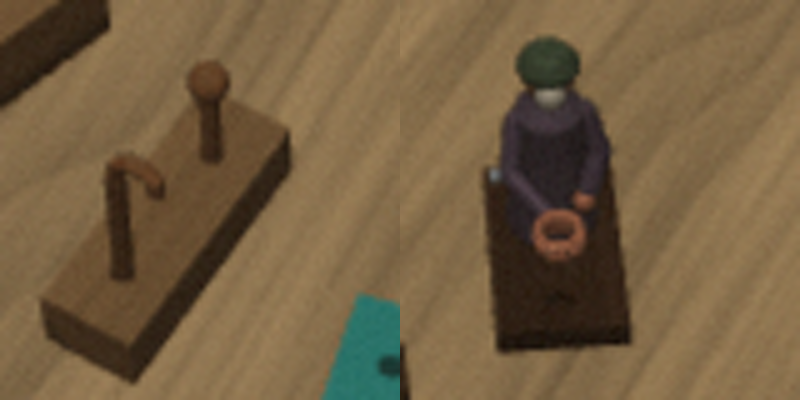

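View pics/c_side.png

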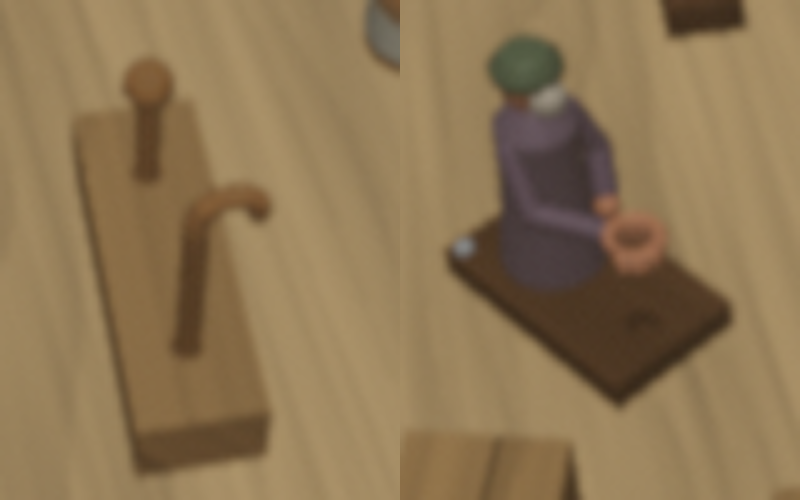

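The crops confirm it: the crook staff stands in the smaller brown block. In scene, its base is at (289.4,260) and its shaft top at (288.6,240). The fist mouth is at (316.6,176.2) and the socket at (317,189.4). In side, the base is at (342.4,274.5), the shaft top at (344,250), the fist mouth at (292,177.6) and the socket at (293.6,193.6).

```bash
cat >> h.py <<'E'
def ray(c,p):
    T=c["world_to_cam"];Rm=T[:3,:3];o=-Rm.T@T[:3,3]
    v=Rm.T@np.linalg.inv(c["K"])@np.array([p[0],p[1],1.]);return o,v/np.linalg.norm(v)
def atz(c,p,z):
    o,v=ray(c,p);return o+v*(z-o[2])/v[2]
def tri(cp):
    A=0;b=0
    for c,p in cp:
        o,v=ray(c,p);P=np.eye(3)-np.outer(v,v);A=A+P;b=b+P@o
    return np.linalg.solve(A,b)
E
python3 - <<'E'
from h import *
np.set_printoptions(precision=4,suppress=True)
d=pickle.load(open("d0.pkl","rb"));S,D=d["scene"],d["side"]
for n,a,b,z in [("base",(289.4,260),(342.4,274.5),.05),("stop",(288.6,240),(344,250),.155),("ctip",(296.4,243.5),(357.3,247),.165),("knob",(306.6,221),(334.6,221.4),.128),("knobbase",(307.2,236.5),(334.4,240.5),.05),("fist",(316.6,176.2),(292,177.6),.1),("sock",(317,189.4),(293.6,193.6),.022),("turban",(314.5,142.5),(270.3,143),.18),
 ("jarlid",(370,230),(389,194),.09),("blkL",(273.4,265),(333,291.4),.05),("blkB",(291.6,274.6),(358.5,287.5),.05),("blkR",(323,231.6),(343,225.5),.05)]:
    print(n,atz(S,a,z)[:2],atz(D,b,z)[:2],tri([(S,a),(D,b)]))
# plinth front corners scene, z=.022
for p in [((497-400)/5+285,130+345/5),((630-400)/5+285,130+325/5)]: print(atz(S,p,.022))
for p in [((450-400)/5+245,130+250/5),((620-400)/5+245,130+395/5),((730-400)/5+245,130+308/5)]: print(atz(D,p,.022))
E
```

```text
base [ 0.573  -0.2574] [ 0.5706 -0.2547] [ 0.5713 -0.2537  0.0457]
stop [ 0.5738 -0.2513] [ 0.5732 -0.2493] [ 0.5733 -0.2498  0.1542]
ctip [ 0.6055 -0.2583] [ 0.6036 -0.2555] [ 0.6042 -0.2552  0.1623]
knob [ 0.5797 -0.1431] [ 0.5802 -0.1416] [ 0.5799 -0.1431  0.1292]
knobbase [ 0.582  -0.1486] [ 0.5788 -0.1477] [ 0.5799 -0.1445  0.0443]
fist [0.5085 0.0707] [0.5069 0.0709] [0.5072 0.0731 0.0974]
sock [0.5063 0.0755] [0.5072 0.0764] [0.507  0.0742 0.0241]
turban [0.4627 0.1482] [0.4633 0.1491] [0.4632 0.1472 0.1814]
jarlid [ 0.7705 -0.0596] [ 0.7675 -0.0574] [ 0.7693 -0.0551  0.0855]
blkL [ 0.5357 -0.2968] [ 0.5348 -0.2943] [ 0.5349 -0.2947  0.0483]
blkB [ 0.6057 -0.3027] [ 0.5993 -0.3001] [ 0.6017 -0.2957  0.0385]
blkR [ 0.6209 -0.107 ] [ 0.6161 -0.1043] [ 0.6179 -0.1003  0.0421]
[0.4857 0.014  0.022 ]
[0.5648 0.0736 0.022 ]
[0.3967 0.1675 0.022 ]
[0.4812 0.0181 0.022 ]
[0.5623 0.0705 0.022 ]
```

```bash
cat >> h.py <<'E'
def pose(s): return np.array(s["position"]),R.from_rotvec(s["tool_rot"])
def to_tool(s,w): p,r=pose(s); return np.round(r.inv().apply(np.array(w)-p)*1000,1)
def yaw(s): # heading of tool y, deg, world
    y=pose(s)[1].apply([0,1,0]); return np.degrees(np.arctan2(y[1],y[0]))
E
python3 - <<'E'
from h import *
from bench import ctrl
s=ctrl.get_state()
print(pose(s)[1].as_matrix().round(3),yaw(s))
for w in [(.38,.52,.3),(.56,.3,.32),(.65,.0,.32),(.572,-.25,.32)]: print(w,to_tool(s,w))
E
```

```text
[[-0.954  0.301 -0.   ]
 [ 0.301  0.954 -0.002]
 [-0.    -0.002 -1.   ]] 72.47923379931663
(0.38, 0.52, 0.3) [-205.8  -39.4  -78.4]
(0.56, 0.3, 0.32) [-443.7 -195.   -98.1]
(0.65, 0.0, 0.32) [-619.8 -454.   -97.6]
(0.572, -0.25, 0.32) [-620.7 -715.9  -97.1]
```

```bash
python3 -m handwheel '[{"x":-0.02,"y":-0.004,"z":-0.01},{"x":-0.055,"y":-0.01,"z":-0.025},{"x":-0.092,"y":-0.018,"z":-0.04},{"x":-0.13,"y":-0.025,"z":-0.055},{"x":-0.168,"y":-0.034,"z":-0.068},{"x":-0.206,"y":-0.05,"z":-0.078},{"x":-0.236,"y":-0.07,"z":-0.085},{"x":-0.266,"y":-0.09,"z":-0.09},{"x":-0.296,"y":-0.11,"z":-0.095},{"x":-0.326,"y":-0.13,"z":-0.1}]' && python3 -m handwheel '[{"x":-0.03,"y":-0.02,"z":0},{"x":-0.06,"y":-0.04},{"x":-0.09,"y":-0.06},{"x":-0.12,"y":-0.083},{"x":-0.147,"y":-0.11},{"x":-0.174,"y":-0.138},{"x":-0.2,"y":-0.166},{"x":-0.225,"y":-0.196},{"x":-0.25,"y":-0.226},{"x":-0.275,"y":-0.256}]'
python3 - <<'E'
from h import *
from bench import ctrl
s=ctrl.get_state()
print(s["time"],s["position"],s["joint_positions"].round(3),yaw(s))
for w in [(.65,.0,.32),(.572,-.17,.32),(.572,-.25,.32)]: print(w,to_tool(s,w))
E
```

```text
0.1 [0.19558037 0.61935841 0.22156218] [-1.251  0.322 -0.07   1.452  0.023  1.371 -0.057] 72.47923379931663
(0.65, 0.0, 0.32) [-619.8 -454.   -97.6]
(0.572, -0.17, 0.32) [-596.6 -639.6  -97.3]
(0.572, -0.25, 0.32) [-620.7 -715.9  -97.1]invalid input at $[0]: expected keys x, y, z, wx, wy, wz
```

```bash
python3 -m handwheel '[{"x":-0.02,"y":-0.004,"z":-0.01,"wx":0,"wy":0,"wz":0},{"x":-0.055,"y":-0.01,"z":-0.025,"wx":0,"wy":0,"wz":0},{"x":-0.092,"y":-0.018,"z":-0.04,"wx":0,"wy":0,"wz":0},{"x":-0.13,"y":-0.025,"z":-0.055,"wx":0,"wy":0,"wz":0},{"x":-0.168,"y":-0.034,"z":-0.068,"wx":0,"wy":0,"wz":0},{"x":-0.206,"y":-0.05,"z":-0.078,"wx":0,"wy":0,"wz":0},{"x":-0.236,"y":-0.07,"z":-0.085,"wx":0,"wy":0,"wz":0},{"x":-0.266,"y":-0.09,"z":-0.09,"wx":0,"wy":0,"wz":0},{"x":-0.296,"y":-0.11,"z":-0.095,"wx":0,"wy":0,"wz":0},{"x":-0.326,"y":-0.13,"z":-0.1,"wx":0,"wy":0,"wz":0}]' && python3 -m handwheel '[{"x":-0.03,"y":-0.02,"z":0,"wx":0,"wy":0,"wz":0},{"x":-0.06,"y":-0.04,"z":0,"wx":0,"wy":0,"wz":0},{"x":-0.09,"y":-0.06,"z":0,"wx":0,"wy":0,"wz":0},{"x":-0.12,"y":-0.083,"z":0,"wx":0,"wy":0,"wz":0},{"x":-0.147,"y":-0.11,"z":0,"wx":0,"wy":0,"wz":0},{"x":-0.174,"y":-0.138,"z":0,"wx":0,"wy":0,"wz":0},{"x":-0.2,"y":-0.166,"z":0,"wx":0,"wy":0,"wz":0},{"x":-0.225,"y":-0.196,"z":0,"wx":0,"wy":0,"wz":0},{"x":-0.25,"y":-0.226,"z":0,"wx":0,"wy":0,"wz":0},{"x":-0.275,"y":-0.256,"z":0,"wx":0,"wy":0,"wz":0}]'
python3 - <<'E'
from h import *
from bench import ctrl
s=ctrl.get_state()
print(s["time"],s["position"],s["joint_positions"].round(3),yaw(s))
for w in [(.65,.0,.32),(.572,-.17,.32),(.572,-.25,.32)]: print(w,to_tool(s,w))
E
```

```text
time: 0.93
position: [0.4683, 0.396, 0.3224]
tool_rot: [-0.479, -3.105, 0.001]
ft_force: [0.6, 1.0, 0.9]
grip_width: 1.001
grip_force: 0.0
time: 1.77
position: [0.6528, 0.0691, 0.3221]
tool_rot: [-0.478, -3.104, 0.0]
ft_force: [-0.2, -0.8, 0.3]
grip_width: 1.008
grip_force: 0.0
1.7667 [0.65283929 0.0691024  0.32207867] [-0.4    0.318  0.342  1.279 -0.105  1.563  1.192] 72.49577537720852
(0.65, 0.0, 0.32) [-18.1 -66.8   2.1]
(0.572, -0.17, 0.32) [   5.2 -252.3    2.1]
(0.572, -0.25, 0.32) [ -18.9 -328.6    2.1]
```

```bash
python3 -m handwheel '[{"x":0,"y":-0.03,"z":0,"wx":0,"wy":0,"wz":-1},{"x":0,"y":-0.065,"z":0,"wx":0,"wy":0,"wz":-2},{"x":-0.002,"y":-0.1,"z":0,"wx":0,"wy":0,"wz":-3},{"x":-0.004,"y":-0.135,"z":0,"wx":0,"wy":0,"wz":-4},{"x":-0.006,"y":-0.17,"z":0,"wx":0,"wy":0,"wz":-5},{"x":-0.008,"y":-0.205,"z":0,"wx":0,"wy":0,"wz":-6},{"x":-0.01,"y":-0.24,"z":0,"wx":0,"wy":0,"wz":-7},{"x":-0.014,"y":-0.275,"z":0,"wx":0,"wy":0,"wz":-8},{"x":-0.018,"y":-0.31,"z":0,"wx":0,"wy":0,"wz":-9},{"x":-0.019,"y":-0.329,"z":0,"wx":0,"wy":0,"wz":-9.5}]' && python3 -m handwheel '[{"x":0,"y":0,"z":0,"wx":0,"wy":0,"wz":0}]'
python3 - <<'E'
from h import *
from bench import ctrl
s=ctrl.get_state()
w=ctrl.get_image("wrist"); cv2.imwrite("pics/w1.png",w["image"][:,:,::-1])
pickle.dump((s,w),open("w1.pkl","wb"))
print(s["time"],s["position"],s["joint_positions"].round(3),yaw(s)); print(w["K"],w["hand_eye"])
E
```

```text
time: 2.6
position: [0.5694, -0.2539, 0.3223]
tool_rot: [-0.227, -3.132, 0.004]
ft_force: [-0.3, -0.2, 0.2]
grip_width: 1.0
grip_force: 0.0
time: 2.68
position: [0.5686, -0.2555, 0.3223]
tool_rot: [-0.234, -3.131, 0.005]
ft_force: [-1.9, -0.7, 0.9]
grip_width: 0.998
grip_force: 0.0
2.6833 [ 0.56857424 -0.25549506  0.32231032] [-0.025  0.251  0.505  1.375 -0.117  1.546  1.891] 81.4443612708078
[[305.22207927   0.         319.75401383]
 [  0.         305.22207927 199.98188502]
 [  0.           0.           1.        ]] [[ 1.13227553e-03 -9.69760665e-01 -2.44055260e-01  6.61444680e-02]
 [ 9.99999113e-01  9.26889771e-04  9.56395215e-04  1.28516145e-03]
 [-7.01262136e-04 -2.44056127e-01  9.69760855e-01 -1.62203639e-01]
 [ 0.00000000e+00  0.00000000e+00  0.00000000e+00  1.00000000e+00]]
```

View pics/w1.png

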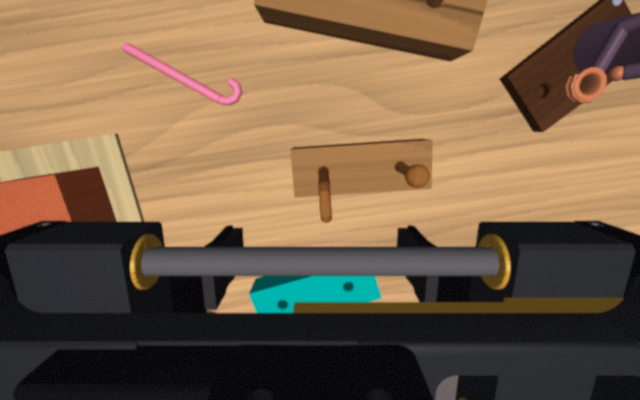

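The wrist view shows the crook starting at (323,174), over the shaft, with its tip at (326,216). The knob is at (416,176). In the figure, the fist is at (586,84) and the socket at (544,90).

```bash
cat >> h.py <<'E'
def wcam(s,w):
    p,r=pose(s);T=np.eye(4);T[:3,:3]=r.as_matrix();T[:3,3]=p
    return dict(K=w["K"],world_to_cam=np.linalg.inv(T@w["hand_eye"]))
E
python3 - <<'E'
from h import *
s,w=pickle.load(open("w1.pkl","rb"));c=wcam(s,w)
for n,p,z in [("crook over shaft",(323,174),.178),("tip",(326,216),.163),("knob",(416.5,176),.128),("fist",(588,83),.1),("sock",(544,90),.022),("blkTL",(291,150),.05),("blkTR",(432,139),.05)]: print(n,atz(c,p,z))
im=cv2.resize(w["image"][120:240,270:450,::-1],None,fx=4.4,fy=4.4,interpolation=cv2.INTER_CUBIC)
cv2.imwrite("pics/w1c.png",im)
E
```

```text
crook over shaft [ 0.55305409 -0.24876129  0.178     ]
tip [ 0.60211914 -0.25250497  0.163     ]
knob [ 0.57971256 -0.14077319  0.128     ]
fist [0.50428969 0.07569713 0.1       ]
sock [0.50474091 0.07899841 0.022     ]
blkTL [ 0.53323755 -0.29048869  0.05      ]
blkTR [ 0.54728005 -0.09309387  0.05      ]
```

View pics/w1c.png

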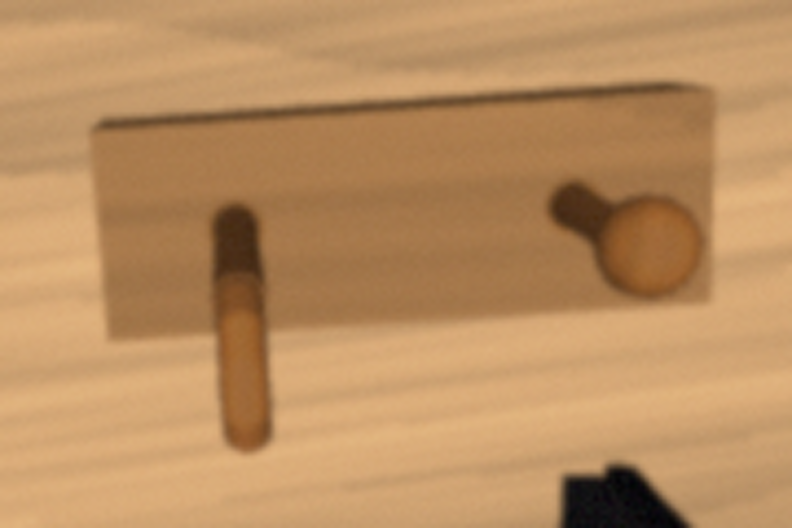

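```bash
python3 - <<'E'
from h import *
s,w=pickle.load(open("w1.pkl","rb"));c=wcam(s,w)
for n,p,z in [("base",(323.6,170.5),.05),("bend",(324.3,185),.16),("mid",(325,200),.185),("tip",(325.9,218.5),.165),("fistc",(586,84.5),.1)]: print(n,atz(c,p,z))
print(w["image"].shape, to_tool(s,(.5725,-.2505,.13)),to_tool(s,(.5725,-.2505,.131)))
E
```

```text
base [ 0.56880216 -0.2492224   0.05      ]
bend [ 0.56805888 -0.24940117  0.16      ]
mid [ 0.57849584 -0.25050062  0.185     ]
tip [ 0.60432341 -0.25296813  0.165     ]
fistc [0.50564476 0.07346592 0.1       ]
(400, 640, 3) [ -3.4   6.2 192.3] [ -3.4   6.2 191.3]
```

```bash
python3 -m handwheel '[{"x":0,"y":0,"z":0.01,"wx":0,"wy":0,"wz":-2},{"x":0,"y":0,"z":0.03,"wx":0,"wy":0,"wz":-2},{"x":0,"y":0,"z":0.05,"wx":0,"wy":0,"wz":-2},{"x":0,"y":0,"z":0.07,"wx":0,"wy":0,"wz":-2},{"x":0,"y":0,"z":0.08,"wx":0,"wy":0,"wz":-2},{"x":0,"y":0,"z":0.08,"wx":0,"wy":0,"wz":-2},{"x":0,"y":0,"z":0.08,"wx":0,"wy":0,"wz":-2}]' 
python3 - <<'E'
from h import *
from bench import ctrl
s=ctrl.get_state()
print(s["time"],s["position"],s["qd"].round(3),yaw(s),to_tool(s,(.571,-.2497,.131)))
E
```

```text
time: 3.32
position: [0.5721, -0.2474, 0.2425]
tool_rot: [-0.162, -3.137, -0.001]
ft_force: [0.7, 0.2, 0.6]
grip_width: 0.999
grip_force: 0.0
3.3167 [ 0.57206302 -0.24740431  0.24245139] [ 0.006 -0.013  0.01  -0.036  0.003 -0.     0.001] 84.06923465456869 [  0.7  -2.5 111.5]
```

```bash
python3 -m handwheel '[{"x":0,"y":-0.002,"z":0.015,"wx":0,"wy":0,"wz":0},{"x":0,"y":-0.0025,"z":0.035,"wx":0,"wy":0,"wz":0},{"x":0,"y":-0.0025,"z":0.055,"wx":0,"wy":0,"wz":0},{"x":0,"y":-0.0025,"z":0.075,"wx":0,"wy":0,"wz":0},{"x":0,"y":-0.0025,"z":0.095,"wx":0,"wy":0,"wz":0},{"x":0,"y":-0.0025,"z":0.106,"wx":0,"wy":0,"wz":0},{"x":0,"y":-0.0025,"z":0.111,"wx":0,"wy":0,"wz":0},{"x":0,"y":-0.0025,"z":0.111,"wx":0,"wy":0,"wz":0},{"x":0,"y":-0.0025,"z":0.111,"wx":0,"wy":0,"wz":0}]' 0.03
python3 - <<'E'
from h import *
from bench import ctrl
s=ctrl.get_state();w=ctrl.get_image("wrist");d=ctrl.get_image("side");e=ctrl.get_image("scene")
print(s["time"],s["position"],yaw(s),s["ft_force"],s["grip_width"]*87)
f=lambda im,x,y,ww,hh,k:cv2.resize(im["image"][y:y+hh,x:x+ww,::-1],None,fx=k,fy=k,interpolation=cv2.INTER_CUBIC)
cv2.imwrite("pics/g1.png",np.vstack([f(w,160,100,320,120,2.5)[:300],np.hstack([f(d,290,190,100,75,4),f(e,250,195,100,75,4)])]))
E
```

```text
time: 4.07
position: [0.5723, -0.2514, 0.1329]
tool_rot: [0.165, 3.135, -0.001]
ft_force: [0.9, -0.7, 0.1]
grip_width: 0.408
grip_force: 0.0
4.0667 [ 0.57232138 -0.25137003  0.1328648 ] 83.98639065695886 [ 0.85118717 -0.69759795  0.05854493] 35.53469333633725
```

View pics/g1.png

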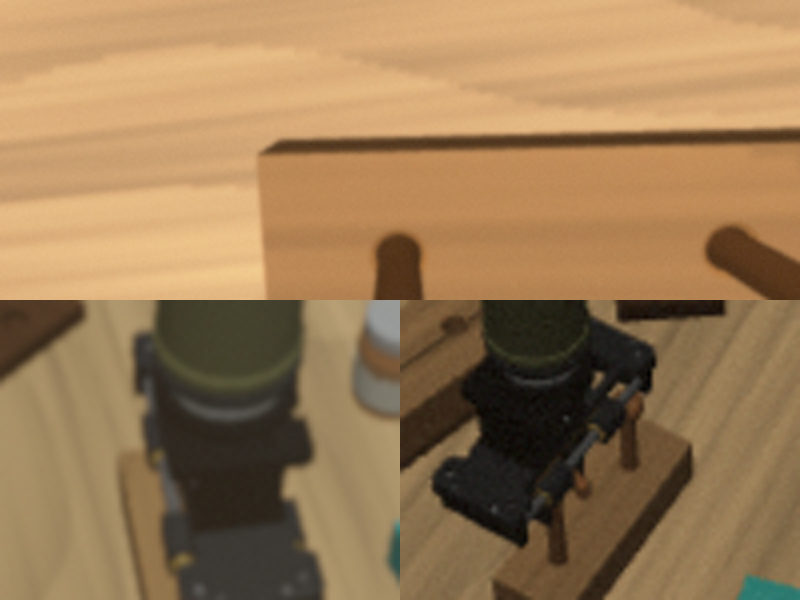

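The staff's shaft is centred between the fingers (wrist column about 319) and nothing is touched, so I close on it gently.

```bash
python3 -m handwheel '[{"x":0,"y":0,"z":0,"wx":0,"wy":0,"wz":0},{"x":0,"y":0,"z":0,"wx":0,"wy":0,"wz":0},{"x":0,"y":0,"z":0,"wx":0,"wy":0,"wz":0},{"x":0,"y":0,"z":0,"wx":0,"wy":0,"wz":0},{"x":0,"y":0,"z":0,"wx":0,"wy":0,"wz":0},{"x":0,"y":0,"z":0,"wx":0,"wy":0,"wz":0}]' 0.0 25
python3 -m handwheel '[{"x":0,"y":0,"z":0,"wx":0,"wy":0,"wz":0},{"x":0,"y":0,"z":0,"wx":0,"wy":0,"wz":0}]'
```

```text
time: 4.72
position: [0.5716, -0.2513, 0.1318]
tool_rot: [0.165, 3.137, -0.0]
ft_force: [-0.3, -0.9, 1.2]
grip_width: 0.151
grip_force: 25.0
time: 4.88
position: [0.5716, -0.2513, 0.1318]
tool_rot: [0.165, 3.137, -0.0]
ft_force: [-0.9, 0.1, 1.2]
grip_width: 0.154
grip_force: 25.0
```

Gripped on about 13.5 mm. Now I lift straight up.

```bash
python3 -m handwheel '[{"x":0,"y":0,"z":-0.006,"wx":0,"wy":0,"wz":0},{"x":0,"y":0,"z":-0.016,"wx":0,"wy":0,"wz":0},{"x":0,"y":0,"z":-0.03,"wx":0,"wy":0,"wz":0},{"x":0,"y":0,"z":-0.05,"wx":0,"wy":0,"wz":0},{"x":0,"y":0,"z":-0.075,"wx":0,"wy":0,"wz":0},{"x":0,"y":0,"z":-0.1,"wx":0,"wy":0,"wz":0},{"x":0,"y":0,"z":-0.125,"wx":0,"wy":0,"wz":0},{"x":0,"y":0,"z":-0.15,"wx":0,"wy":0,"wz":0},{"x":0,"y":0,"z":-0.168,"wx":0,"wy":0,"wz":0},{"x":0,"y":0,"z":-0.18,"wx":0,"wy":0,"wz":0}]' && python3 -m handwheel '[{"x":0,"y":0,"z":0,"wx":0,"wy":0,"wz":0},{"x":0,"y":0,"z":0,"wx":0,"wy":0,"wz":0}]'
python3 - <<'E'
from h import *
from bench import ctrl
s=ctrl.get_state();w=ctrl.get_image("wrist");pickle.dump((s,w),open("w2.pkl","wb"))
print(s["time"],s["position"],yaw(s),s["ft_force"],to_tool(s,(.507,.0735,.312)))
cv2.imwrite("pics/w2.png",w["image"][:,:,::-1])
E
```

```text
time: 5.72
position: [0.5719, -0.2514, 0.315]
tool_rot: [0.165, 3.134, -0.001]
ft_force: [0.3, -0.3, -0.5]
grip_width: 0.151
grip_force: 25.0
time: 5.88
position: [0.5715, -0.2511, 0.3117]
tool_rot: [0.165, 3.137, 0.0]
ft_force: [0.7, 0.3, -0.8]
grip_width: 0.153
grip_force: 25.0
5.8833 [ 0.57146723 -0.25112096  0.31169566] 83.97897295615988 [ 0.66466545  0.34189647 -0.76472666] [ 9.820e+01  3.161e+02 -3.000e-01]
```

View pics/w2.png

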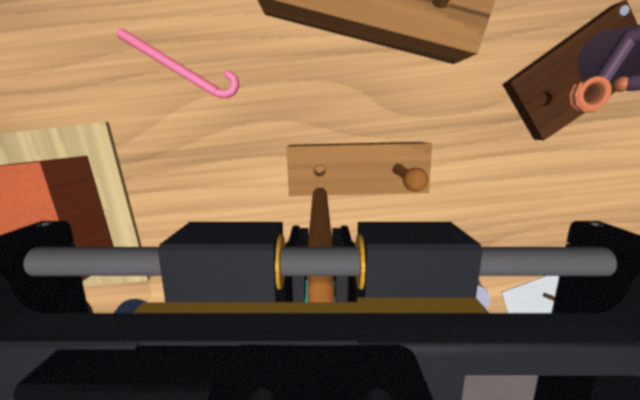

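The staff is held upright (foot at (320,190)) and its hole in the block, (319,170), is empty. I carry it to above the fist, turning 53°.

```bash
python3 -m handwheel '[{"x":0.005,"y":0.016,"z":0,"wx":0,"wy":0,"wz":3},{"x":0.014,"y":0.046,"z":0,"wx":0,"wy":0,"wz":8},{"x":0.025,"y":0.08,"z":0,"wx":0,"wy":0,"wz":14},{"x":0.036,"y":0.115,"z":0,"wx":0,"wy":0,"wz":20},{"x":0.047,"y":0.151,"z":0,"wx":0,"wy":0,"wz":26},{"x":0.058,"y":0.187,"z":0,"wx":0,"wy":0,"wz":32},{"x":0.069,"y":0.223,"z":0,"wx":0,"wy":0,"wz":38},{"x":0.08,"y":0.258,"z":0,"wx":0,"wy":0,"wz":44},{"x":0.09,"y":0.291,"z":0,"wx":0,"wy":0,"wz":49},{"x":0.098,"y":0.316,"z":0,"wx":0,"wy":0,"wz":53}]' && python3 -m handwheel '[{"x":0,"y":0,"z":0.01,"wx":0,"wy":0,"wz":0},{"x":0,"y":0,"z":0.02,"wx":0,"wy":0,"wz":0},{"x":0,"y":0,"z":0.02,"wx":0,"wy":0,"wz":0},{"x":0,"y":0,"z":0.02,"wx":0,"wy":0,"wz":0}]'
python3 - <<'E'
from h import *
from bench import ctrl
s=ctrl.get_state();w=ctrl.get_image("wrist");d=ctrl.get_image("side");e=ctrl.get_image("scene");pickle.dump((s,w,d,e),open("w3.pkl","wb"))
print(s["time"],s["position"],s["tool_rot"],yaw(s),s["joint_positions"].round(2),to_tool(s,(.507,.0735,.292)))
f=lambda im,x,y,ww,hh,k:cv2.resize(im["image"][y:y+hh,x:x+ww,::-1],None,fx=k,fy=k,interpolation=cv2.INTER_CUBIC)
cv2.imwrite("pics/w3.png",np.vstack([f(w,220,110,200,75,4),np.hstack([f(d,250,130,80,60,5),f(e,280,135,80,60,5)])]))
E
```

```text
time: 6.77
position: [0.5052, 0.077, 0.3097]
tool_rot: [-1.547, -2.731, 0.002]
ft_force: [-0.7, 0.4, -0.1]
grip_width: 0.154
grip_force: 25.0
time: 7.1
position: [0.5065, 0.0716, 0.2899]
tool_rot: [-1.549, -2.731, 0.004]
ft_force: [-0.9, -0.8, -0.0]
grip_width: 0.149
grip_force: 25.0
7.1 [0.50654765 0.07155964 0.28989338] [-1.54943015 -2.73071839  0.00415416] 30.858228732602406 [-0.46 -0.    0.26  1.69  0.    1.46  0.35] [ 1.4  1.4 -2.1]
```

View pics/w3.png

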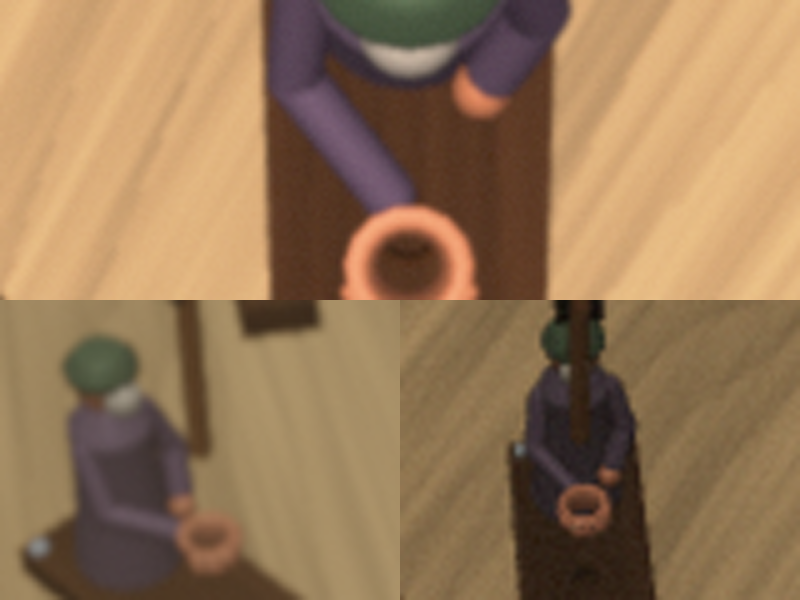

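```bash
python3 - <<'E'
from h import *
np.set_printoptions(precision=4,suppress=True)
s,w,d,e=pickle.load(open("w3.pkl","rb"));c=wcam(s,w)
f=tri([(d,(289.9,159.6)),(e,(316,162.2))]);z=s["position"][2]-.121
print("foot",f,atz(d,(289.9,159.6),z),atz(e,(316,162.2),z), "pred",pose(s)[0]+pose(s)[1].apply([0,0,.121]))
print("shaft upper",atz(d,(250+188/5,130+10/5),z+.06),atz(e,(280+179/5,135+10/5),z+.05))
print("fist w",atz(c,(322.25,176.8),.1),"side",atz(d,(292,177.4),.1),"scene",atz(e,(317,175),.1),tri([(c,(322.25,176.8)),(d,(292,177.4)),(e,(317,175))]))
E
```

```text
foot [0.5069 0.072  0.1712] [0.507  0.0758 0.1689] [0.5064 0.0727 0.1689] pred [0.5062 0.0714 0.1689]
shaft upper [0.5148 0.125  0.2289] [0.4734 0.1388 0.2189]
fist w [0.5061 0.0792 0.1   ] side [0.5071 0.0717 0.1   ] scene [0.5071 0.0766 0.1   ] [0.5067 0.0782 0.0957]
```

```bash
python3 - <<'E'
from h import *
np.set_printoptions(precision=4,suppress=True)
s,w,d,e=pickle.load(open("w3.pkl","rb"));s1,w1=pickle.load(open("w1.pkl","rb"));s2,w2=pickle.load(open("w2.pkl","rb"));d0=pickle.load(open("d0.pkl","rb"))
for n,im,c,g in [("w3",w,wcam(s,w),(322,177)),("w1",w1,wcam(s1,w1),(588,83)),("w2",w2,wcam(s2,w2),(594,95)),("side",d,d,(292,177)),("scene",e,e,(317,176)),("side0",d0["side"],d0["side"],(292,177)),("scene0",d0["scene"],d0["scene"],(317,176))]:
    k=8;x0,y0=g[0]-28,g[1]-28
    I=im["image"][y0:y0+56,x0:x0+56].astype(np.float32)
    I=cv2.resize(I,None,fx=k,fy=k,interpolation=cv2.INTER_CUBIC)
    m=((I[...,0]-I[...,2]>55)&(I[...,0]>1.35*I[...,1])&(I[...,0]>95)).astype(np.uint8)
    cs,h=cv2.findContours(m,cv2.RETR_CCOMP,cv2.CHAIN_APPROX_NONE)
    best=None
    for i,q in enumerate(cs):
        if len(q)<25: continue
        hole=h[0][i][3]>=0
        (cx,cy),ax,an=cv2.fitEllipse(q); p=((cx+.5)/k-.5+x0,(cy+.5)/k-.5+y0)
        if cv2.contourArea(q)>400: print(n,"hole" if hole else "outer",np.round(p,1),np.round(np.array(ax)/k,1),atz(c,p,.1)[:2])
E
```

```text
w3 outer [326.5 176.6] [38.6 58.4] [0.5102 0.0819]
w3 hole [321.4 175.6] [13.8 14.5] [0.5045 0.0799]
w1 outer [587.   85.3] [32.5 57.1] [0.5067 0.0747]
w1 hole [586.2  82.9] [10.1 17.7] [0.5039 0.0735]
w2 outer [590.2  95.3] [33.  62.9] [0.5074 0.0736]
w2 hole [590.  92.] [ 9.  17.1] [0.5037 0.0729]
side outer [290.9 177.1] [11.4 16.7] [0.504  0.0736]
scene outer [316.4 176.2] [ 9.4 10. ] [0.5077 0.0704]
scene hole [316.1 175.8] [4.2 6.7] [0.5061 0.0717]
side0 outer [290.9 177.1] [11.4 16.6] [0.5042 0.0737]
scene0 outer [316.3 176.2] [ 9.3 10. ] [0.5076 0.0704]
scene0 hole [316.1 175.8] [4.3 6.8] [0.506  0.0719]
```

```bash
python3 -m handwheel '[{"x":0.001,"y":0,"z":0.012,"wx":0,"wy":0,"wz":0},{"x":0.001,"y":0,"z":0.027,"wx":0,"wy":0,"wz":0},{"x":0.001,"y":0,"z":0.042,"wx":0,"wy":0,"wz":0},{"x":0.001,"y":0,"z":0.053,"wx":0,"wy":0,"wz":0},{"x":0.001,"y":0,"z":0.06,"wx":0,"wy":0,"wz":0},{"x":0.001,"y":0,"z":0.06,"wx":0,"wy":0,"wz":0},{"x":0.001,"y":0,"z":0.06,"wx":0,"wy":0,"wz":0},{"x":0.001,"y":0,"z":0.06,"wx":0,"wy":0,"wz":0}]'
python3 - <<'E'
from h import *
from bench import ctrl
s=ctrl.get_state();w=ctrl.get_image("wrist");d=ctrl.get_image("side");e=ctrl.get_image("scene");pickle.dump((s,w,d,e),open("w4.pkl","wb"))
print(s["time"],s["position"],yaw(s),s["ft_force"])
f=lambda im,x,y,ww,hh,k:cv2.resize(im["image"][y:y+hh,x:x+ww,::-1],None,fx=k,fy=k,interpolation=cv2.INTER_CUBIC)
cv2.imwrite("pics/w4.png",np.vstack([f(w,270,145,100,37,8),np.hstack([f(d,272,155,40,30,10),f(e,297,155,40,30,10)])]))
c=wcam(s,w);p,r=pose(s)
for zz in(.05,.07,.121):
    q=c["K"]@(c["world_to_cam"]@np.append(p+r.apply([0,0,zz]),1))[:3];print(zz,q[:2]/q[2])
for im in(d,e):
    q=im["K"]@(im["world_to_cam"]@np.append(p+r.apply([0,0,.121]),1))[:3];print(q[:2]/q[2])
E
```

```text
time: 7.92
position: [0.5071, 0.0743, 0.2323]
tool_rot: [1.547, 2.733, 0.002]
ft_force: [-0.4, -0.4, 0.5]
grip_width: 0.152
grip_force: 25.0
7.9167 [0.50711199 0.07434357 0.23231395] 30.974476128743238 [-0.42115964 -0.35016452  0.48583816]
0.05 [318.24692832 218.51345675]
0.07 [318.35126468 210.87372005]
0.121 [318.55436683 196.00213601]
[291.60435867 174.09878917]
[316.71279081 173.25997416]
```

View pics/w4.png

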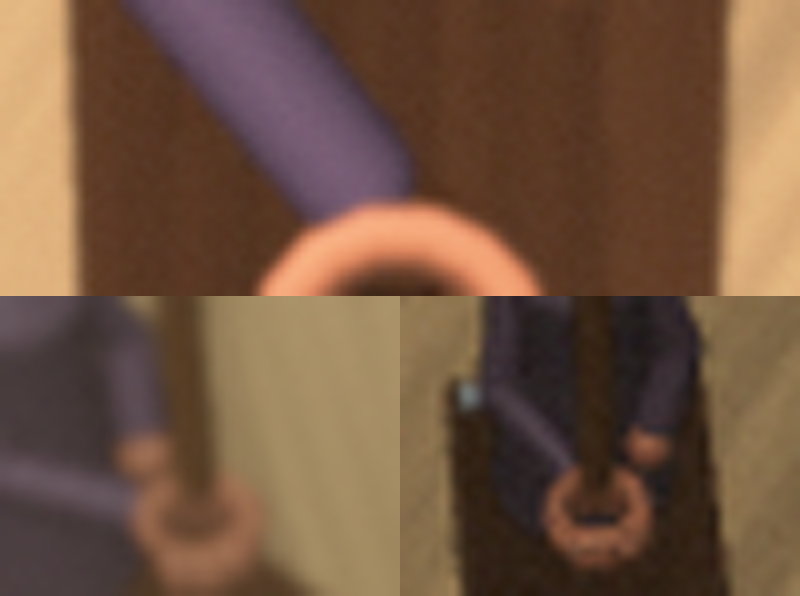

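The foot is just above the mouth and the pictures agree: side shows shaft 196 against ring 197, and scene shows shaft 596 against ring 599. I check numerically in the wrist view.

```bash
python3 - <<'E'
from h import *
from scipy.optimize import least_squares
s,w,d,e=pickle.load(open("w4.pkl","rb"));c=wcam(s,w);I=w["image"].astype(int)
for r in(184,190,194,200,206,212): print(r," ".join(f"{a}" for a in I[r,296:346:2,0]))
m=(I[...,0]-I[...,2]>70)&(I[...,0]>150)&(I[...,0]>1.4*I[...,1])
pts=[]
for col in range(305,338):
    rr=np.where(m[160:200,col])[0]
    if len(rr): pts.append((col,160+rr[0]-.5))
P=np.array([atz(c,p,.099)[:2] for p in pts])
f=least_squares(lambda q:np.hypot(*(P-q).T)-.0195,[.507,.073]);print(f.x,np.abs(f.fun).max(),pts[0],pts[-1])
print(to_tool(s,(*f.x,s["position"][2])))
E
```

```text
184 85 86 95 221 245 237 182 121 87 86 86 84 83 83 86 94 115 167 227 244 236 154 88 88 88
190 86 83 122 238 245 223 159 116 88 80 80 80 80 79 80 93 114 153 207 243 241 181 92 88 87
194 87 87 170 234 245 237 197 148 105 76 78 79 77 79 79 91 146 186 231 245 238 209 116 89 88
200 185 180 183 203 227 239 244 239 137 79 78 78 79 79 79 97 228 246 241 230 205 182 182 183 184
206 209 210 217 221 222 222 218 203 94 75 75 77 76 80 78 76 164 208 205 207 212 213 213 209 219
212 204 219 224 224 229 227 218 162 80 74 75 78 79 78 79 77 117 208 212 215 214 208 212 218 218
[0.50631128 0.07799575] 0.0006508549489313564 (305, np.float64(176.5)) (337, np.float64(180.5))
[3.5 1.2 0. ]
```

```bash
python3 - <<'E'
from h import *
s,w=pickle.load(open("w2.pkl","rb"));I=w["image"].astype(int)
print([(r,*I[r,316:325:4,0]) for r in range(182,204)])
print(I[200,300:342,0])
E
```

```text
[(182, np.int64(164), np.int64(166), np.int64(167)), (183, np.int64(165), np.int64(168), np.int64(170)), (184, np.int64(169), np.int64(169), np.int64(168)), (185, np.int64(170), np.int64(169), np.int64(169)), (186, np.int64(168), np.int64(163), np.int64(168)), (187, np.int64(153), np.int64(133), np.int64(165)), (188, np.int64(122), np.int64(94), np.int64(146)), (189, np.int64(90), np.int64(78), np.int64(115)), (190, np.int64(82), np.int64(78), np.int64(89)), (191, np.int64(80), np.int64(78), np.int64(75)), (192, np.int64(81), np.int64(78), np.int64(73)), (193, np.int64(78), np.int64(79), np.int64(72)), (194, np.int64(78), np.int64(78), np.int64(74)), (195, np.int64(79), np.int64(80), np.int64(71)), (196, np.int64(81), np.int64(78), np.int64(75)), (197, np.int64(78), np.int64(76), np.int64(74)), (198, np.int64(80), np.int64(77), np.int64(75)), (199, np.int64(81), np.int64(79), np.int64(72)), (200, np.int64(80), np.int64(80), np.int64(74)), (201, np.int64(82), np.int64(78), np.int64(74)), (202, np.int64(79), np.int64(78), np.int64(75)), (203, np.int64(78), np.int64(77), np.int64(74))]
[211 212 212 211 212 213 211 211 212 212 206 179 126  88  79  80  80  81
  80  78  80  79  77  75  74  73  83 133 192 217 221 221 222 223 223 223
 224 224 224 225 224 225]
```

```bash
python3 -m handwheel '[{"x":0.0015,"y":0,"z":0,"wx":0,"wy":0,"wz":0},{"x":0.0015,"y":0,"z":0.003,"wx":0,"wy":0,"wz":0},{"x":0.0015,"y":0,"z":0.007,"wx":0,"wy":0,"wz":0},{"x":0.0015,"y":0,"z":0.011,"wx":0,"wy":0,"wz":0},{"x":0.0015,"y":0,"z":0.015,"wx":0,"wy":0,"wz":0},{"x":0.0015,"y":0,"z":0.018,"wx":0,"wy":0,"wz":0},{"x":0.0015,"y":0,"z":0.02,"wx":0,"wy":0,"wz":0},{"x":0.0015,"y":0,"z":0.02,"wx":0,"wy":0,"wz":0}]'; python3 -m handwheel '[{"x":0,"y":0,"z":0.002,"wx":0,"wy":0,"wz":0},{"x":0,"y":0,"z":0.004,"wx":0,"wy":0,"wz":0},{"x":0,"y":0,"z":0.004,"wx":0,"wy":0,"wz":0}]'
```

```text
time: 8.73
position: [0.5055, 0.0755, 0.2108]
tool_rot: [-1.547, -2.733, 0.001]
ft_force: [0.2, -0.1, -1.0]
grip_width: 0.152
grip_force: 25.0
time: 8.98
position: [0.5057, 0.0755, 0.2072]
tool_rot: [-1.547, -2.734, 0.0]
ft_force: [0.3, 0.3, -0.5]
grip_width: 0.152
grip_force: 25.0
```

```bash
python3 -m handwheel '[{"x":0,"y":0,"z":0.003,"wx":0,"wy":0,"wz":0},{"x":0,"y":0,"z":0.007,"wx":0,"wy":0,"wz":0},{"x":0,"y":0,"z":0.011,"wx":0,"wy":0,"wz":0},{"x":0,"y":0,"z":0.015,"wx":0,"wy":0,"wz":0},{"x":0,"y":0,"z":0.018,"wx":0,"wy":0,"wz":0},{"x":0,"y":0,"z":0.018,"wx":0,"wy":0,"wz":0}]'; python3 -m handwheel '[{"x":0,"y":0,"z":0.004,"wx":0,"wy":0,"wz":0},{"x":0,"y":0,"z":0.009,"wx":0,"wy":0,"wz":0},{"x":0,"y":0,"z":0.014,"wx":0,"wy":0,"wz":0},{"x":0,"y":0,"z":0.019,"wx":0,"wy":0,"wz":0},{"x":0,"y":0,"z":0.024,"wx":0,"wy":0,"wz":0},{"x":0,"y":0,"z":0.029,"wx":0,"wy":0,"wz":0},{"x":0,"y":0,"z":0.034,"wx":0,"wy":0,"wz":0},{"x":0,"y":0,"z":0.034,"wx":0,"wy":0,"wz":0}]'
```

```text
time: 9.48
position: [0.5053, 0.0754, 0.1886]
tool_rot: [-1.547, -2.733, 0.002]
ft_force: [-0.3, -0.6, -0.4]
grip_width: 0.147
grip_force: 25.0
time: 10.15
position: [0.5051, 0.0754, 0.1542]
tool_rot: [-1.547, -2.733, 0.002]
ft_force: [-0.9, 0.7, -0.6]
grip_width: 0.148
grip_force: 25.0
```

```bash
python3 -m handwheel '[{"x":0,"y":0,"z":0.003,"wx":0,"wy":0,"wz":0},{"x":0,"y":0,"z":0.006,"wx":0,"wy":0,"wz":0},{"x":0,"y":0,"z":0.009,"wx":0,"wy":0,"wz":0},{"x":0,"y":0,"z":0.012,"wx":0,"wy":0,"wz":0},{"x":0,"y":0,"z":0.012,"wx":0,"wy":0,"wz":0}]'; python3 -m handwheel '[{"x":0,"y":0,"z":0.002,"wx":0,"wy":0,"wz":0},{"x":0,"y":0,"z":0.004,"wx":0,"wy":0,"wz":0},{"x":0,"y":0,"z":0.006,"wx":0,"wy":0,"wz":0},{"x":0,"y":0,"z":0.008,"wx":0,"wy":0,"wz":0},{"x":0,"y":0,"z":0.008,"wx":0,"wy":0,"wz":0}]';python3 -m handwheel '[{"x":0,"y":0,"z":0.001,"wx":0,"wy":0,"wz":0},{"x":0,"y":0,"z":0.002,"wx":0,"wy":0,"wz":0},{"x":0,"y":0,"z":0.003,"wx":0,"wy":0,"wz":0},{"x":0,"y":0,"z":0.003,"wx":0,"wy":0,"wz":0}]'
```

```text
time: 10.57
position: [0.5054, 0.0755, 0.1429]
tool_rot: [-1.547, -2.733, 0.001]
ft_force: [0.4, -0.3, -0.4]
grip_width: 0.151
grip_force: 25.0
time: 10.98
position: [0.5056, 0.0755, 0.1351]
tool_rot: [-1.547, -2.734, 0.001]
ft_force: [-0.7, 0.0, -0.3]
grip_width: 0.155
grip_force: 25.0
time: 11.32
position: [0.5057, 0.0756, 0.1324]
tool_rot: [-1.547, -2.734, 0.0]
ft_force: [-0.1, -0.3, -0.5]
grip_width: 0.15
grip_force: 25.0
```

```bash
python3 -m handwheel '[{"x":0,"y":0,"z":0.0007,"wx":0,"wy":0,"wz":0},{"x":0,"y":0,"z":0.0014,"wx":0,"wy":0,"wz":0},{"x":0,"y":0,"z":0.0014,"wx":0,"wy":0,"wz":0}]'; python3 -m handwheel '[{"x":0,"y":0,"z":0.0005,"wx":0,"wy":0,"wz":0},{"x":0,"y":0,"z":0.001,"wx":0,"wy":0,"wz":0},{"x":0,"y":0,"z":0.001,"wx":0,"wy":0,"wz":0}]'; python3 -m handwheel '[{"x":0,"y":0,"z":0.0005,"wx":0,"wy":0,"wz":0},{"x":0,"y":0,"z":0.0005,"wx":0,"wy":0,"wz":0}]'
```

```text
time: 11.57
position: [0.5058, 0.0756, 0.131]
tool_rot: [-1.547, -2.734, 0.0]
ft_force: [0.4, 0.4, -0.6]
grip_width: 0.149
grip_force: 25.0
time: 11.82
position: [0.5058, 0.0756, 0.1301]
tool_rot: [-1.547, -2.734, 0.0]
ft_force: [-0.0, 0.7, -1.4]
grip_width: 0.153
grip_force: 25.0
time: 11.98
position: [0.506, 0.0756, 0.1298]
tool_rot: [1.547, 2.734, 0.0]
ft_force: [-0.6, -0.4, 0.2]
grip_width: 0.154
grip_force: 25.0
```

```bash
python3 -m handwheel '[{"x":0,"y":0,"z":0.0005,"wx":0,"wy":0,"wz":0},{"x":0,"y":0,"z":0.0008,"wx":0,"wy":0,"wz":0},{"x":0,"y":0,"z":0.0008,"wx":0,"wy":0,"wz":0}]'
```

```text
time: 12.23
position: [0.5064, 0.0757, 0.1297]
tool_rot: [1.547, 2.733, 0.002]
ft_force: [-0.7, -0.5, 4.8]
grip_width: 0.154
grip_force: 25.0
```

Touchdown at 4.8 N with the foot at about 8 mm. Now I release and back off upward.

```bash
python3 -m handwheel '[{"x":0,"y":0,"z":0,"wx":0,"wy":0,"wz":0},{"x":0,"y":0,"z":0,"wx":0,"wy":0,"wz":0},{"x":0,"y":0,"z":0,"wx":0,"wy":0,"wz":0},{"x":0,"y":0,"z":0,"wx":0,"wy":0,"wz":0}]' 0.04; python3 -m handwheel '[{"x":0,"y":0,"z":-0.004,"wx":0,"wy":0,"wz":0},{"x":0,"y":0,"z":-0.012,"wx":0,"wy":0,"wz":0},{"x":0,"y":0,"z":-0.024,"wx":0,"wy":0,"wz":0},{"x":0,"y":0,"z":-0.04,"wx":0,"wy":0,"wz":0},{"x":0,"y":0,"z":-0.06,"wx":0,"wy":0,"wz":0},{"x":0,"y":0,"z":-0.08,"wx":0,"wy":0,"wz":0},{"x":0,"y":0,"z":-0.1,"wx":0,"wy":0,"wz":0},{"x":0,"y":0,"z":-0.12,"wx":0,"wy":0,"wz":0},{"x":0,"y":0,"z":-0.13,"wx":0,"wy":0,"wz":0},{"x":0,"y":0,"z":-0.13,"wx":0,"wy":0,"wz":0}]'
python3 -m handwheel '[{"x":0,"y":0,"z":0,"wx":0,"wy":0,"wz":0},{"x":0,"y":0,"z":0,"wx":0,"wy":0,"wz":0}]'
python3 - <<'E'
from h import *
from bench import ctrl
s,c=ctrl.get_state(),0;w=ctrl.get_image("wrist");d=ctrl.get_image("side");e=ctrl.get_image("scene")
print(s["time"],s["position"],s["ft_force"],s["qd"].round(3))
f=lambda im,x,y,ww,hh,k:cv2.resize(im["image"][y:y+hh,x:x+ww,::-1],None,fx=k,fy=k,interpolation=cv2.INTER_CUBIC)
cv2.imwrite("pics/end.png",np.vstack([f(w,160,100,320,120,2.5)[:300],np.hstack([f(d,240,120,100,75,4),f(e,265,120,100,75,4)])]))
E
```

```text
time: 12.57
position: [0.5055, 0.0755, 0.1284]
tool_rot: [-1.547, -2.733, 0.001]
ft_force: [0.3, -0.2, 0.4]
grip_width: 0.372
grip_force: 0.0
time: 13.4
position: [0.5074, 0.0759, 0.2624]
tool_rot: [1.545, 2.73, 0.007]
ft_force: [0.4, -0.8, 0.3]
grip_width: 0.456
grip_force: 0.0
time: 13.57
position: [0.5052, 0.0754, 0.2578]
tool_rot: [-1.547, -2.733, 0.002]
ft_force: [0.1, 0.2, -0.4]
grip_width: 0.463
grip_force: 0.0
13.5667 [0.50523235 0.07543561 0.25782321] [ 0.10167325  0.22239598 -0.35002667] [ 0.     0.007 -0.001  0.012 -0.002 -0.001 -0.001]
```

My ten pictures are used up, so I verify by image difference in numbers.

```bash
python3 - <<'E'
from h import *
from bench import ctrl
d0=pickle.load(open("d0.pkl","rb"))
for n in("scene","side"):
    c=ctrl.get_image(n);D=cv2.absdiff(cv2.GaussianBlur(c["image"],(3,3),0),cv2.GaussianBlur(d0[n]["image"],(3,3),0)).max(2)
    P=lambda X:(lambda q:q[:2]/q[2])(c["K"]@(c["world_to_cam"]@np.append(X,1))[:3])
    for z in(.05,.07,.105,.12,.14,.158): 
        u,v=P([.5065,.075,z]);r=int(round(v));x=int(round(u));print(n,z,np.round((u,v),1),"diff",D[r,x-9:x+10])
    for k,X in dict(knob=(.58,-.142,.128),jar=(.769,-.056,.08),crook_old=(.571,-.25,.13)).items():
        u,v=P(X).round().astype(int);print(n,k,D[v-5:v+6,u-5:u+6].max())
    b={"scene":(376,138),"side":(305,120)}[n];print("bust",D[b[1]-14:b[1]+14,b[0]-9:b[0]+9].max())
E
```

```text
scene 0.05 [316.9 184.5] diff [1 1 2 2 3 3 2 2 5 4 3 2 2 3 2 0 1 1 2]
scene 0.07 [316.8 180.8] diff [2 3 2 2 0 2 4 5 4 3 2 4 2 1 1 2 3 3 1]
scene 0.105 [316.6 174.3] diff [ 1  2  1  1  2  2 13 32 41 45 37 13  3  5  3  2  2  0  2]
scene 0.12 [316.6 171.4] diff [ 2  2  1  1  2  1  9 18 22 21 14  4  1  2  2  1  2  1  3]
scene 0.14 [316.5 167.5] diff [ 0  2  2  2  2  1  1  5 15 38 51 40 19  6  3  2  1  0  1]
scene 0.158 [316.4 164. ] diff [ 1  3  3  3  2  1  1 10 30 50 51 31 10  4  4  4  4  2  2]
scene knob 5
scene jar 7
scene crook_old 82
bust 6
side 0.05 [292.8 188. ] diff [2 2 1 1 2 1 3 7 9 7 3 1 1 1 2 2 2 1 1]
side 0.07 [292.3 183.5] diff [2 2 1 1 2 2 2 2 4 4 3 2 1 1 2 2 2 2 2]
side 0.105 [291.5 175.5] diff [ 2  3  2  3  3  2  3 17 32 43 44 37 21  6  2  3  3  3  3]
side 0.12 [291.1 171.9] diff [ 2  2  2  3  2  1 13 35 56 66 64 48 24  6  2  3  3  3  3]
side 0.14 [290.6 167.1] diff [ 1  2  2  2  2  6 24 46 59 62 54 36 15 12 27 46 53 42 21]
side 0.158 [290.1 162.6] diff [ 1  1  1  2  2  1  5 19 38 55 62 59 48 39 37 39 40 34 21]
side knob 4
side jar 4
side crook_old 50
bust 116
```

```bash
python3 -c "
from bench import ctrl
print(ctrl.close_job())"
```

```text
the job is handed in; nothing more can be done
None
```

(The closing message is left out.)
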